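# Push a used dip tub through the waste unit's spring flap

### The arm

A 7-joint arm with a two-finger parallel gripper is mounted at the origin on the work surface. World frame = base frame: x ahead of the robot, y to its left, z up, the work surface at z = 0. Lengths are in m, angles in rad, forces in N, time in s.
With the tool pointing down it reaches from about 0.425 to 0.875 m from the base axis. Payload 8.4 kg.
Tool frame: the origin (TCP) lies midway between the tips of the shut fingers; the grasp point (between the pads) lies 19 mm behind it; z points along the fingers, y is the line along which they close (so a half turn about z gives the same grasp; the last joint's range is limited). The gripper opens to 85 mm and grips with 20 to 120 N. Pads are 22 mm wide; open, the fingers measure 114 mm over their backs; the gripper's body (76 mm by 85 mm) begins 54 mm behind the grasp point. The pads swing forward as they close: fully open they stand 13 mm farther back than shut.
Start: joints at [1.191, 0.333, 0.04, 1.465, -0.013, 1.343, -0.059], TCP at [0.18, -0.625, 0.231] pointing down, gripper open.
Joint ranges: [-2.58, 2.58], [-0.38, 2.09], [-1.3, 1.39], [0.25, 2.4], [-1.5, 4.64], [0.08, 2.09], [-2.65, 2.65]. Speed limits (rad/s): [2.22, 2.22, 2.79, 2.79, 3.14, 3.14, 3.14].

### API

Orientations are given as a rotation vector (axis times angle).
In Python, from workcell import arm gives the robot as it stands. The module is installed in compiled form; this text tells all that it offers.
- The arm moves only by the tool arm_command, never from a script. Its argument "motion" is a list of rows, each an object with "slide": the shift along the world's x, y, z in mm, a list of three; "rot": the turn, a rotation vector about the world's x, y, z in rad, a list of three; "hand": the finger opening in mm, from 0 to 85.4. In form: [{"slide": [x, y, z], "rot": [rx, ry, rz], "hand": hand}, ...]. A call has 1 to 20 rows; each row shifts and turns the commanded pose from where the row before left it; what a row does not reach is not made up. A row lasts 1/8 s, in which the tool goes at most 62.5 mm and 10.7 degrees, less where a joint would pass 70% of its speed; a pose out of reach is approached as far as the arm can. A call is refused whole if a number of a shift passes 62.5 or a number of a turn 0.188, either way. A call with a gripper value outside its range is refused whole. The fingers move at their own pace and stop on an object; "force" is the grip in N (left out, the last holds). Time passes only in rows, so rows that do not move let the fingers close. It gives the time, the measured TCP pose, the force, the opening and the grip force at its end, in the units of the state.
- arm.get_obs(): the state, without advancing time (a new reading comes with each control period).
- arm.snapshot(name): name is "scene" or "top" or "wrist"; returns a dict with "image" (420x560x3 uint8, red, green, blue), "depth" (420x560 float32, m along the optical axis (not along the pixel's ray), 0 where there is no reading), "fx", "fy", "cx", "cy" (pixels), "T" (4x4, takes a point from camera to world coordinates); the wrist camera has in their place "mount" (4x4, takes a point from camera to tool coordinates, whose origin is the TCP and whose axes are the flange's). Camera axes: x right, y up, looking along -z (the intrinsics and any distortion apply to the point x, -y, -z); pixel columns grow to the right and rows downward; lengths in m; the calibration is good to about 2 mm. A picture is of the moment at which its call begins: read the wrist's pose just before it.
- arm.close_job(): hands the job in; it is judged then, once.
The state is a dict: "clock": time; "joints": joint angles; "qvel": joint speeds; "joint_torque": joint torques, N m; "tcp_pos": TCP position; "eef_rot": TCP orientation; "ft_force": force on the tool from outside, world axes, zero at the start; "torque": the same for the moment, N m; "grip_width": finger opening in m; "finger_force": force on a finger pad.
Only numpy, scipy, OpenCV 4.12 (cv2) and the standard library are available. Lean on these libraries where they do the work, as an engineer would, in place of code of your own. Each camera call takes 0.05 s, during which the arm holds its last target. There are 200 camera calls.

### The job

Throw away the used dip tub that lies on the shelf of the waste unit, without picking it up or pinching it: push the self-closing flap open with one finger and hold it so while the other finger gently pushes the tub along the shelf, over the sill and into the bin. Do not use the tub to push the flap (its sauce would smear it), keep the flap held open until the tub has dropped, then take the hand away so that the flap shuts. Leave the sealed pot, the shaker, the squeeze bottle and the bowl where they stand.

Things in the scene. Friction and masses are not known exactly. Their poses are not given: they have to be found in the camera images.
- waste_unit: Stainless bench-top waste unit, fixed, 440 mm long (x), 360 wide (y), 196 high. Origin on the bench under the middle of the sill; +x goes from the shelf in through the flap, z up. Landing shelf: flat, 150 mm above the bench, from x = -200 mm to the sill at x = 0, open in front, 22 mm raised edges at y = +-178 mm. Behind the sill a drop to a pan floor 20 mm above the bench, 234 mm long, 264 wide.
- sill (a point): Middle of the sill, the rear edge of the shelf's top, 150 mm above the bench; axes as the unit's. From here the hood slopes up and away, 42 mm of rise over 110 mm, to the flap's hinge rod; behind that it is flat, 195 mm above the bench (rod top 196). The middle 256 mm of the slope is the flap; beyond y = +-132 mm the slope is fixed.
- flap (a joint): Opening of the flap in rad: 0 shut (held on its stop by a spring), 1.15 hanging nearly straight down, the limit. Shutting moment about 0.1 N m shut, 0.25 N m wide open: 1 N at the free edge to begin with, some 6 N at 38 mm from the rod when 0.7 rad open. It swings shut by itself in under half a second.
- dip_tub: Used dip tub: open-topped white plastic box with brown dried sauce, 45 mm (its x) by 60 mm (its y) by 26 mm high, about 30 g, standing upright on the shelf with its 60 mm side roughly along the sill (up to 0.4 rad off). Origin at the centre of its underside, z up.
- sealed_pot: Full round sauce pot with lid, 58 mm across, 35 mm high, standing on the shelf near one side edge. Origin at the centre of its underside. To be left alone.
- shaker: Glass shaker with steel cap, 42 mm across, 82 mm high, standing on the shelf near the other side edge. Origin at the centre of its underside. To be left alone.
- squeeze_bottle: Yellow squeeze bottle, 60 mm across, 170 mm high, standing on the bench beside the unit. Origin at the centre of its underside. To be left alone.
- steel_bowl: Steel bowl, 140 mm across, 60 mm high, standing on the bench on the other side. Origin at the centre of its underside. To be left alone.
- flap_edge (a point): Middle of the flap's free edge. The flap: steel sheet 256 mm wide, 3 thick, 110 from hinge side to free edge, hinged along its upper far edge on a rod 110 mm beyond and 41 mm above the sill. Shut, it slopes up from the sill at 0.36 rad. Pushed inwards (+x of the unit), its free edge swings down and back into the bin, to 75 mm below shelf level at most.

How it is judged:
On the way, in this order (a step that is already met when the one before it is completed fails the run):
1. one finger holds the flap pushed open while a finger pushes the tub, still on the shelf (value of joint flap above 0.08 rad and contact force between the fingers and flap above 0.2 N and contact force between the fingers and dip_tub above 0.01 N and z of dip_tub in the frame of sill above -0.005 m).
2. the tub has dropped below the sill with the flap still held open by a finger (z of dip_tub in the frame of sill below -0.06 m and x of dip_tub in the frame of sill above 0 m and value of joint flap above 0.2 rad and contact force between the fingers and flap above 0.2 N), for 0.1 s.
At the end, for the whole second after the job is handed in: The tub lies at rest in the bin's pan (below 85 mm over the bench, behind the sill), the flap is shut to within 0.06 rad, and pot, shaker, bottle and bowl stand within 30 mm of where they began (z of dip_tub in the frame of waste_unit below 0.085 m and x of dip_tub in the frame of waste_unit between 0 and 0.235 m and y of dip_tub in the frame of waste_unit between -0.135 and 0.135 m and linear speed of dip_tub below 0.03 m/s and value of joint flap below 0.06 rad and distance of each of sealed_pot, shaker, squeeze_bottle, steel_bowl from where it was at the start of the episode below 0.03 m); the robot touches nothing.
It fails at once if the tub is pressed against the flap while it is still on the shelf (contact force between dip_tub and flap above 0.3 N and z of dip_tub in the frame of sill above -0.005 m).
It fails at once if the tub is lifted off the shelf (z of dip_tub in the frame of sill above 0.018 m).
It fails at once if the tub is squeezed or struck hard (contact force between the fingers and dip_tub above 15 N).
It fails at once if the sealed pot or the shaker is moved by 30 mm or knocked over (distance of any of sealed_pot, shaker from where it was at the start of the episode above 0.03 m or angle between any of sealed_pot, shaker's own z axis and vertical above 0.5 rad).
It fails at once if the squeeze bottle or the bowl is moved by 30 mm (distance of any of squeeze_bottle, steel_bowl from where it was at the start of the episode above 0.03 m).
It also fails if it takes over 40 s, if anything falls off the work surface, if the arm or the gripper's body presses on something with over 40 N, if the wrist force passes 120 N, or if a joint passes its speed limit or range.

## Working session

There is one attempt and no reset: what is moved stays moved. The work goes in short steps, Python scripts to look and compute and a tool call to move; the robot and the scene stay as the last step left them, time stands still between calls to the robot, and variables do not carry over. Pictures are saved under pics/ and viewed, at most 10 in all, crops included, and the job is handed in when it is done.

Besides the shell and the picture viewer there is one more tool, called after "Call:" as name(argument=value, ...) on one line, values as JSON. arm_command: Moves the arm, as the interface text tells. Its arguments: {"type":"object","properties":{"motion":{"type":"array","items":{"type":"object","properties":{"slide":{"type":"array","items":{"type":"number"}},"rot":{"type":"array","items":{"type":"number"}},"hand":{"type":"number"}}}},"force":{"type":"number"}},"required":["motion"]}

```bash
mkdir -p pics
cat > h.py <<'E'
from workcell import arm
import numpy as np, cv2
def snap(n):
    s=arm.snapshot(n); return s
def world(s,T=None):
    T=s["T"] if T is None else T
    d=s["depth"]; v,u=np.mgrid[:d.shape[0],:d.shape[1]]
    P=np.stack([(u-s["cx"])/s["fx"]*d,-(v-s["cy"])/s["fy"]*d,-d],-1)
    return P@T[:3,:3].T+T[:3,3]
E
python3 - <<'E'
from h import *
o=arm.get_obs(); print(o["tcp_pos"],o["eef_rot"],o["clock"])
for n in("top","scene"):
    s=snap(n); cv2.imwrite(f"pics/{n}.png",s["image"][...,::-1]); np.save(n+"_w.npy",world(s)); print(n,np.round(s["T"],3).tolist(),s["fx"])
    np.save(n+"_i.npy",s["image"])
E
```

```text
[ 0.17997017 -0.62410364  0.23041894] [-3.10910722e+00 -4.39396234e-01  5.33792910e-04] 0.0
top [[-0.019, 0.997, -0.072, 0.46], [-1.0, -0.019, -0.006, -0.016], [-0.008, 0.072, 0.997, 1.737], [0.0, 0.0, 0.0, 1.0]] 481.6278093616286
scene [[-0.146, -0.743, 0.653, 1.485], [0.989, -0.119, 0.086, 0.115], [0.013, 0.659, 0.752, 1.166], [0.0, 0.0, 0.0, 1.0]] 509.1066152985521
```

View pics/top.png

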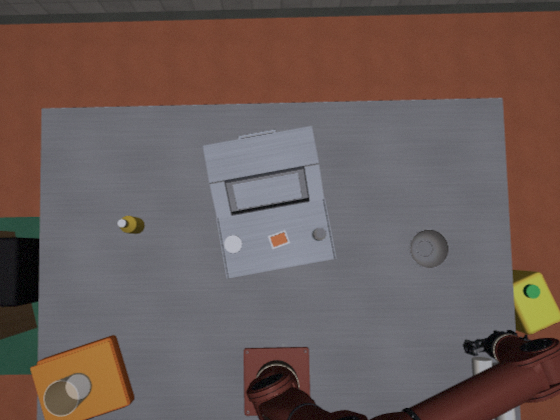

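View pics/scene.png

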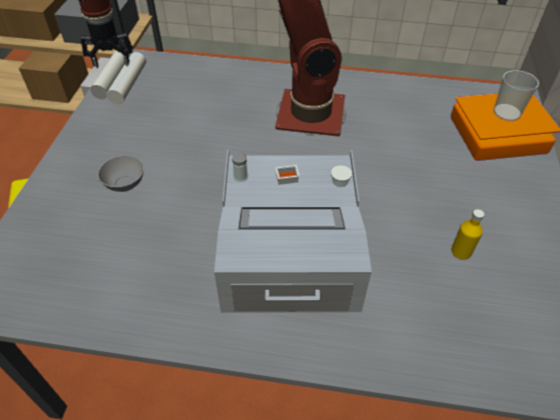

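The top view shows the unit at about (265,200), turned slightly left. The tub (orange/white) is at (279,240), the pot at (233,244), the shaker at (319,234), the bottle at (127,225) and the bowl at (429,248). The scene view agrees.

Run:
```python
from h import *
for n in("top","scene"):
    w=np.load(n+"_w.npy"); im=np.load(n+"_i.npy").astype(int)
    x,y,z=w[...,0],w[...,1],w[...,2]
    m=(z>0.13)&(z<0.21)&(x>0.3)&(x<1.1)&(abs(y)<0.35)
    k,l,st,c=cv2.connectedComponentsWithStats(m.astype(np.uint8))
    i=1+st[1:,4].argmax(); P=w[l==i][:,:2]*1000
    r=cv2.minAreaRect(P.astype(np.float32)); print(n,"unit",r,cv2.boxPoints(r).round().tolist())
    R,G,B=im[...,0],im[...,1],im[...,2]
    t=(R>G+60)&m; print(" sauce",t.sum(),w[t].mean(0))
    q=m&(z>.157)&(x<w[t].mean(0)[0]+.06)
    # objects on shelf
    k,l,st,c=cv2.connectedComponentsWithStats(q.astype(np.uint8))
    for j in range(1,k):
        if st[j,4]>15: p=w[l==j]; print("  obj",st[j,4],c[j].round(),p.mean(0).round(3),p.min(0).round(3),p.max(0).round(3),im[l==j].mean(0).round())
    t2=l==l[int(np.median(np.where(t)[0])),int(np.median(np.where(t)[1]))]
    sh=m&(x<.6)&(z<.156); print(" shelf z",np.median(z[sh]))
```

```text
top unit ((621.364013671875, 5.620819091796875), (454.74395751953125, 361.7127990722656), 9.175711631774902) [[368.0, 148.0], [426.0, -209.0], [875.0, -137.0], [817.0, 220.0]]
 sauce 116 [ 0.49241186 -0.0218061   0.15780313]
  obj 71 [332. 239.] [ 0.49  -0.195  0.17 ] [ 0.428 -0.208  0.157] [ 0.551 -0.184  0.178] [117. 120. 129.]
  obj 99 [223. 251.] [0.459 0.159 0.17 ] [0.37  0.143 0.157] [0.552 0.177 0.18 ] [113. 116. 125.]
  obj 188 [279. 239.] [ 0.491 -0.023  0.168] [ 0.464 -0.06   0.157] [0.525 0.012 0.188] [169. 138. 125.]
  obj 18 [314. 236.] [ 0.501 -0.138  0.182] [ 0.487 -0.148  0.157] [ 0.523 -0.133  0.201] [85. 88. 92.]
  obj 247 [233. 244.] [0.479 0.124 0.185] [0.453 0.095 0.158] [0.508 0.15  0.195] [177. 179. 187.]
 shelf z 0.15003117853982229
scene unit ((617.292724609375, 12.971832275390625), (448.44189453125, 361.0932312011719), 9.031375885009766) [[368.0, 156.0], [424.0, -201.0], [867.0, -130.0], [810.0, 226.0]]
 sauce 58 [ 0.48408094 -0.01847508  0.15668167]
  obj 63 [227. 165.] [ 0.488 -0.188  0.17 ] [ 0.431 -0.198  0.158] [ 0.543 -0.177  0.176] [126. 132. 136.]
  obj 111 [354. 173.] [0.46  0.167 0.169] [0.371 0.152 0.158] [0.543 0.183 0.175] [129. 134. 138.]
  obj 199 [240. 172.] [ 0.523 -0.141  0.184] [ 0.504 -0.164  0.158] [ 0.533 -0.124  0.21 ] [106. 115. 109.]
  obj 299 [287. 174.] [ 0.494 -0.015  0.168] [ 0.46  -0.049  0.157] [0.525 0.019 0.18 ] [135. 126. 116.]
  obj 333 [341. 175.] [0.488 0.132 0.181] [0.453 0.104 0.157] [0.514 0.159 0.19 ] [179. 184. 176.]
 shelf z 0.15003332722352858
```

Call:
arm_command(motion=[{"slide": [20,0,35],"rot": [0,0,0],"hand": 85},{"slide": [40,10,35],"rot": [0,0,0.05],"hand": 85},{"slide": [40,30,30],"rot": [0,0,0.1],"hand": 85},{"slide": [30,40,0],"rot": [0,0,0.1],"hand": 85},{"slide": [30,40,0],"rot": [0,0,0.1],"hand": 85},{"slide": [30,40,0],"rot": [0,0,0.1],"hand": 85},{"slide": [20,40,0],"rot": [0,0,0.1],"hand": 85},{"slide": [20,40,0],"rot": [0,0,0.1],"hand": 85},{"slide": [20,40,0],"rot": [0,0,0.1],"hand": 85},{"slide": [15,40,0],"rot": [0,0,0.1],"hand": 85},{"slide": [15,40,0],"rot": [0,0,0.1],"hand": 85},{"slide": [10,40,0],"rot": [0,0,0.1],"hand": 85},{"slide": [10,40,0],"rot": [0,0,0.1],"hand": 85},{"slide": [10,40,0],"rot": [0,0,0.1],"hand": 85},{"slide": [10,40,0],"rot": [0,0,0.1],"hand": 85},{"slide": [2,40,0],"rot": [0,0,0.1],"hand": 85},{"slide": [0,40,0],"rot": [0,0,0.1],"hand": 85},{"slide": [0,27,0],"rot": [0,0,0],"hand": 85},{"slide": [0,0,0],"rot": [0,0,0],"hand": 85}])

```text
clock: 2.48
tcp_pos: [0.5018, 0.0049, 0.3312]
eef_rot: [-1.91, -2.494, -0.0]
ft_force: [-0.4, -0.5, -0.0]
grip_width: 0.0852
finger_force: 0.0
```

```bash
cat >> h.py <<'E'
from scipy.spatial.transform import Rotation as Ro
def tool():
    o=arm.get_obs(); T=np.eye(4); T[:3,:3]=Ro.from_rotvec(o["eef_rot"]).as_matrix(); T[:3,3]=o["tcp_pos"]; return T,o
E
python3 - <<'E'
from h import *
T,o=tool(); print(o["clock"],o["tcp_pos"],o["joints"].round(2) if hasattr(o["joints"],'round') else o["joints"]); print(T[:3,:3].round(3), np.degrees(np.arctan2(T[1,1],T[0,1])))
s=snap("wrist"); cv2.imwrite("pics/w1.png",s["image"][...,::-1])
w=world(s,T@s["mount"]); np.savez("w1.npz",w=w,i=s["image"])
im=s["image"].astype(int);z=w[...,2]
m=(im[...,0]>im[...,1]+60)&(z>.14)&(z<.2)
print(m.sum(),w[m].mean(0))
t=(z>.158)&(z<.19)&(np.hypot(w[...,0]-w[m].mean(0)[0],w[...,1]-w[m].mean(0)[1])<.05)
r=cv2.minAreaRect((w[t][:,:2]*1000).astype(np.float32));print(r, np.percentile(z[t],98))
E
```

```text
2.475 [0.50183042 0.00488686 0.33124363] [ 0.49  0.03 -0.6   1.63  0.01  1.49  0.16]
[[-0.261  0.965 -0.   ]
 [ 0.965  0.261  0.   ]
 [ 0.    -0.    -1.   ]] 15.123943525845524
1253 [ 0.49368089 -0.02068236  0.15600697]
((493.1797790527344, -19.1932373046875), (45.02790451049805, 60.822425842285156), 18.81005859375) 0.17621603342748415
```

View pics/w1.png

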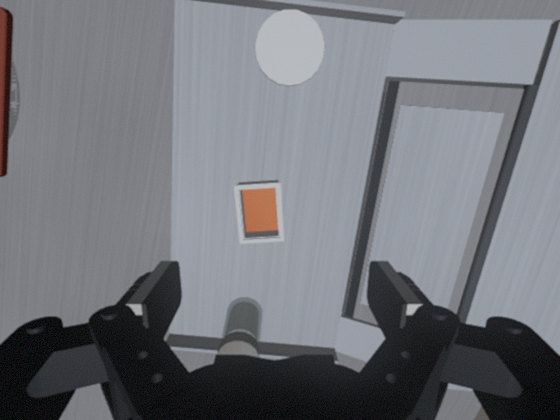

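The wrist view shows the tub at (260,212), pot at (290,48), shaker at (240,330) and the flap frame on the right at (435,205). I'll check the flap profile by depth.

Run:
```python
from h import *
d=np.load("w1.npz"); w=d["w"]; a=np.radians(9.1); c,s=np.cos(a),np.sin(a)
for w,n in((w,"wrist"),(np.load("top_w.npy"),"top")):
    p=(w-[.5945,.005,0]).reshape(-1,3); X=c*p[:,0]+s*p[:,1]; Y=-s*p[:,0]+c*p[:,1]
    for y0 in(-.16,-.05,.05,.1,.15):
        print(n,y0,[(int(x*1000),round(float(np.median(p[k,2]))*1,3)) for x in np.arange(-.21,.16,.01) if x<-.19 or x>-.04 for k in[(abs(X-x)<.004)&(abs(Y-y0)<.01)] if k.sum()>0])
    # shelf front edge: line fit ; side
    m=(abs(w[...,2]-.15)<.004)
```

```text
wrist -0.16 [(-199, 0.149), (-39, 0.149), (-29, 0.149), (-19, 0.149), (-9, 0.149), (0, 0.149), (10, 0.152), (20, 0.156), (30, 0.159), (40, 0.163), (50, 0.166)]
wrist -0.05 [(-199, 0.149), (-39, 0.149), (-29, 0.149), (-19, 0.149), (-9, 0.149), (0, 0.149), (10, 0.154), (20, 0.157), (30, 0.161), (40, 0.165), (50, 0.169), (60, 0.173), (70, 0.177), (80, 0.181), (90, 0.184), (100, 0.187), (110, 0.194), (120, 0.194), (130, 0.194), (140, 0.194), (150, 0.194)]
wrist 0.05 [(-199, 0.149), (-39, 0.149), (-29, 0.149), (-19, 0.149), (-9, 0.149), (0, 0.149), (10, 0.154), (20, 0.158), (30, 0.162), (40, 0.165), (50, 0.169), (60, 0.173), (70, 0.177), (80, 0.181), (90, 0.184), (100, 0.187), (110, 0.194), (120, 0.194), (130, 0.194), (140, 0.194), (150, 0.194)]
wrist 0.1 [(-199, 0.149), (-39, 0.149), (-29, 0.149), (-19, 0.149), (-9, 0.149), (0, 0.149), (10, 0.154), (20, 0.158), (30, 0.162), (40, 0.165), (50, 0.169), (60, 0.173), (70, 0.177), (80, 0.181), (90, 0.184), (100, 0.188), (110, 0.194), (120, 0.194), (130, 0.194), (140, 0.194), (150, 0.194)]
wrist 0.15 [(-199, 0.149), (-39, 0.149), (-29, 0.149), 
[... 1035 characters left out ...]
0, 0.189), (100, 0.19), (110, 0.196), (120, 0.195), (130, 0.195), (140, 0.195), (150, 0.194)]
top 0.1 [(-210, 0.002), (-199, 0.149), (-39, 0.149), (-29, 0.152), (-19, 0.15), (-9, 0.15), (0, 0.151), (10, 0.154), (20, 0.16), (30, 0.165), (40, 0.167), (50, 0.171), (60, 0.174), (70, 0.179), (80, 0.184), (90, 0.186), (100, 0.188), (110, 0.195), (120, 0.195), (130, 0.194), (140, 0.194), (150, 0.196)]
top 0.15 [(-210, 0.0), (-199, 0.151), (-39, 0.149), (-29, 0.148), (-19, 0.147), (-9, 0.148), (0, 0.15), (10, 0.151), (20, 0.157), (30, 0.16), (40, 0.166), (50, 0.168), (60, 0.173), (70, 0.177), (80, 0.18), (90, 0.184), (100, 0.186), (110, 0.192), (120, 0.194), (130, 0.195), (140, 0.194), (150, 0.194)]
```

Call:
arm_command(motion=[{"slide": [-4,-24,0],"rot": [0,0,-0.105],"hand": 85.4},{"slide": [0,0,-40],"rot": [0,0,0],"hand": 85.4},{"slide": [0,0,-40],"rot": [0,0,0],"hand": 85.4},{"slide": [0,0,-40],"rot": [0,0,0],"hand": 85.4},{"slide": [0,0,-30],"rot": [0,0,0],"hand": 85.4},{"slide": [0,0,-20],"rot": [0,0,0],"hand": 85.4},{"slide": [0,0,-10],"rot": [0,0,0],"hand": 85.4},{"slide": [0,0,-7],"rot": [0,0,0],"hand": 85.4},{"slide": [0,0,0],"rot": [0,0,0],"hand": 85.4}])

```text
clock: 3.65
tcp_pos: [0.4982, -0.0218, 0.1444]
eef_rot: [2.043, 2.386, -0.0]
ft_force: [-0.5, 0.5, 0.3]
grip_width: 0.0855
finger_force: 0.0
```

Run:
```python
from h import *
T,o=tool(); print(o["clock"],o["tcp_pos"],o["ft_force"],o["grip_width"],np.degrees(np.arctan2(T[1,1],T[0,1])))
s=snap("wrist"); cv2.imwrite("pics/w2.png",s["image"][...,::-1])
w=world(s,T@s["mount"]); t=(w-T[:3,3])@T[:3,:3]
v=(s["depth"]>0)&(abs(t[...,0])<.012)&(abs(t[...,1])>.03)&(abs(t[...,1])<.065)&(t[...,2]<.003)&(t[...,2]>-.08)
for sg in(1,-1):
    q=t[v&(t[...,1]*sg>0)]; print(len(q), q.min(0) if len(q) else 0, q.max(0) if len(q) else 0)
s=snap("scene");im=s["image"];cv2.imwrite("pics/s2.png",cv2.resize(im[100:280,180:420],None,fx=3,fy=3)[...,::-1])
```

```text
3.65 [ 0.49819363 -0.02179747  0.14439254] [-0.47795541  0.50741285  0.2637208 ] 0.08549944355841298 8.85829283787611
12437 [-0.01199388  0.03001808 -0.07999849] [ 0.01199657  0.06499989 -0.0025692 ]
12117 [-0.01199588 -0.06499996 -0.07999897] [ 0.01199807 -0.03159605 -0.00294776]
```

View pics/w2.png

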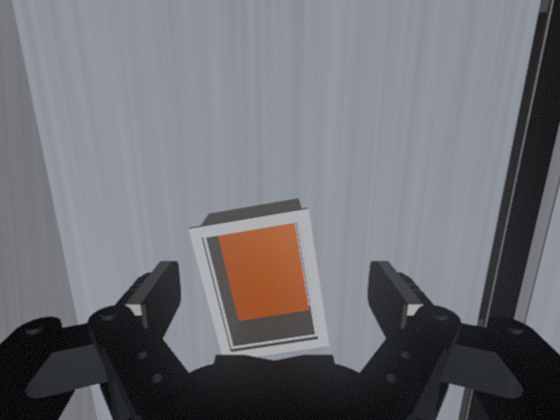

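View pics/s2.png

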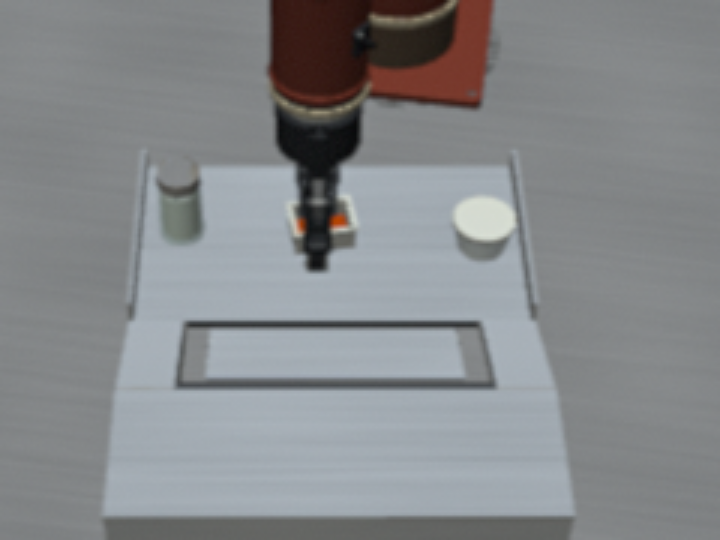

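Call:
arm_command(motion=[{"slide": [0,3,0],"rot": [0,0,0],"hand": 85.4},{"slide": [8,1.3,0],"rot": [0,0,0],"hand": 85.4},{"slide": [8,1.3,0],"rot": [0,0,0],"hand": 85.4},{"slide": [8,1.3,0],"rot": [0,0,0],"hand": 85.4},{"slide": [8,1.3,0],"rot": [0,0,0],"hand": 85.4},{"slide": [8,1.3,0],"rot": [0,0,0],"hand": 85.4},{"slide": [0,0,0],"rot": [0,0,0],"hand": 85.4}])

```text
clock: 4.62
tcp_pos: [0.5386, -0.0118, 0.1442]
eef_rot: [-2.042, -2.387, -0.001]
ft_force: [0.6, 1.0, 0.2]
grip_width: 0.0852
finger_force: 0.0
```

Run:
```python
from h import *
T,o=tool(); print(o["clock"],o["tcp_pos"],o["ft_force"],o["grip_width"],np.degrees(np.arctan2(T[1,1],T[0,1])))
s=snap("wrist"); cv2.imwrite("pics/w3.png",s["image"][...,::-1])
w=world(s,T@s["mount"]); t=(w-T[:3,3])@T[:3,:3]; im=s["image"].astype(int)
dark=im.max(-1)<60
for z0 in np.arange(-.1,-.005,.01):
    q=t[dark&(abs(t[...,2]-z0-.005)<.005)&(abs(t[...,0])<.03)&(t[...,1]>0)&(t[...,1]<.12)]
    if len(q)>5: print(round(z0,3),len(q),q.min(0).round(3),q.max(0).round(3))
a=np.radians(9); p=T[:3,3]-[.5945,.005,0]; print("ux,uy",np.cos(a)*p[0]+np.sin(a)*p[1],-np.sin(a)*p[0]+np.cos(a)*p[1])
m=(im[...,0]>im[...,1]+60)&(w[...,2]>.14); 
z=w[...,2];t2=(z>.165)&(z<.182)&(im.min(-1)>120)&(abs(t[...,1])<.045)&(abs(t[...,0])<.06)
r=cv2.minAreaRect((t[t2][:,:2]*1000).astype(np.float32));print(r,m.sum())
```

```text
4.625 [ 0.53864893 -0.01179658  0.1441968 ] [0.61646521 0.96137888 0.17836546] 0.08523849987230284 8.892075429414065
-0.1 3354 [ 0.007  0.    -0.1  ] [ 0.019  0.06  -0.09 ]
-0.09 6711 [-0.004  0.    -0.09 ] [ 0.017  0.068 -0.08 ]
-0.08 5463 [-0.014  0.    -0.08 ] [ 0.016  0.074 -0.07 ]
-0.07 5588 [-0.014  0.032 -0.07 ] [ 0.015  0.075 -0.06 ]
-0.06 821 [ 0.002  0.041 -0.06 ] [ 0.012  0.07  -0.05 ]
-0.05 536 [-0.009  0.042 -0.05 ] [ 0.01   0.056 -0.04 ]
-0.04 657 [-0.012  0.042 -0.04 ] [ 0.01   0.057 -0.03 ]
-0.03 452 [-0.012  0.042 -0.03 ] [ 0.01   0.057 -0.02 ]
-0.02 825 [-0.012  0.043 -0.02 ] [ 0.03   0.072 -0.01 ]
-0.01 801 [-0.01   0.063 -0.01 ] [ 0.03   0.073 -0.006]
ux,uy -0.057791010084529804 -0.007852752259545336
((-3.003063201904297, 0.12280654907226562), (85.52549743652344, 61.62217712402344), 87.86387634277344) 5973
```

View pics/w3.png

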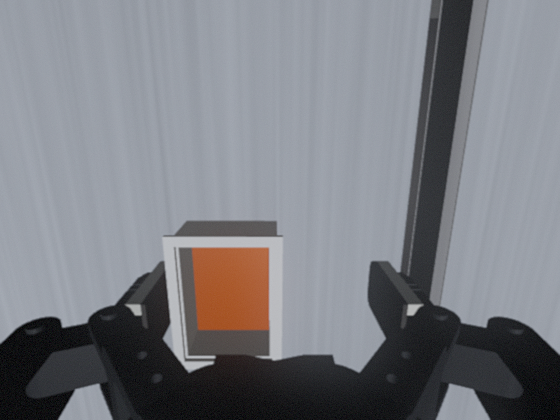

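Call:
arm_command(motion=[{"slide": [6,0.95,0],"hand": 85.4,"rot": [0,0,0]},{"slide": [6,0.95,0],"hand": 85.4,"rot": [0,0,0]},{"slide": [6,0.95,0],"hand": 85.4,"rot": [0,0,0]},{"slide": [6,0.95,0],"hand": 85.4,"rot": [0,0,0]},{"slide": [6,0.95,0],"hand": 85.4,"rot": [0,0,0]},{"slide": [6,0.95,0],"hand": 85.4,"rot": [0,0,0]},{"slide": [6,0.95,0],"hand": 85.4,"rot": [0,0,0]},{"slide": [6,0.95,0],"hand": 85.4,"rot": [0,0,0]}])

```text
clock: 5.68
tcp_pos: [0.5864, -0.0044, 0.1442]
eef_rot: [-2.043, -2.386, 0.0]
ft_force: [-1.8, -1.0, 0.4]
grip_width: 0.0854
finger_force: 0.8
```

```bash
cat > look.py <<'E'
from h import *
import sys
T,o=tool(); print(o["clock"],o["tcp_pos"],o["ft_force"],o["grip_width"],np.degrees(np.arctan2(T[1,1],T[0,1])))
a=np.radians(9); p=T[:3,3]-[.5945,.005,0]; print("ux,uy",np.cos(a)*p[0]+np.sin(a)*p[1],-np.sin(a)*p[0]+np.cos(a)*p[1])
s=snap("wrist"); im=s["image"]; cv2.imwrite(f"pics/{sys.argv[1]}.png",im[...,::-1])
w=world(s,T@s["mount"]); im=im.astype(int); m=(im[...,0]>im[...,1]+60)&(s["depth"]>0)
q=w[m]-[.5945,.005,0]
if len(q): q=q.mean(0);print("sauce ux,uy,z",np.cos(a)*q[0]+np.sin(a)*q[1],-np.sin(a)*q[0]+np.cos(a)*q[1],q[2],m.sum())
E
python3 look.py w4
```

```text
5.675 [ 0.58638339 -0.00438795  0.14424055] [-1.77156281 -0.98861342  0.372968  ] 0.08543151684687293 8.87586237915394
ux,uy -0.009485281108159733 -0.008002649652847136
sauce ux,uy,z -0.029586763894888922 -0.0146601391344927 0.1560828404488283 5903
```

View pics/w4.png

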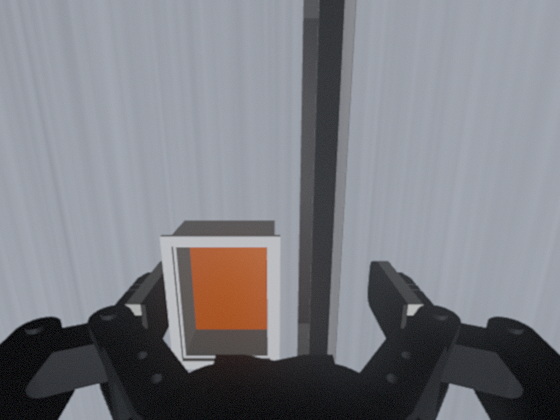

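The tub sits against the rear finger, and the other finger is now pressing the flap with about 2 N.

Call:
arm_command(motion=[{"slide": [6,0.95,0],"hand": 85.4,"rot": [0,0,0]},{"slide": [6,0.95,0],"hand": 85.4,"rot": [0,0,0]},{"slide": [6,0.95,0],"hand": 85.4,"rot": [0,0,0]},{"slide": [6,0.95,0],"hand": 85.4,"rot": [0,0,0]},{"slide": [6,0.95,0],"hand": 85.4,"rot": [0,0,0]},{"slide": [6,0.95,0],"hand": 85.4,"rot": [0,0,0]},{"slide": [4,0.65,0],"hand": 85.4,"rot": [0,0,0]},{"slide": [0,0,0],"hand": 85.4,"rot": [0,0,0]},{"slide": [0,0,0],"hand": 85.4,"rot": [0,0,0]}])

```text
clock: 6.85
tcp_pos: [0.6263, 0.002, 0.1444]
eef_rot: [2.043, 2.387, 0.001]
ft_force: [-2.9, -0.2, 1.0]
grip_width: 0.0855
finger_force: 1.6
```

```bash
python3 look.py w5
```

```text
6.85 [0.62625376 0.0020036  0.14444787] [-2.86142719 -0.17342967  1.03034172] 0.08552072176081608 8.881191517297754
ux,uy 0.03089408211445242 -0.007926894049746913
```

View pics/w5.png

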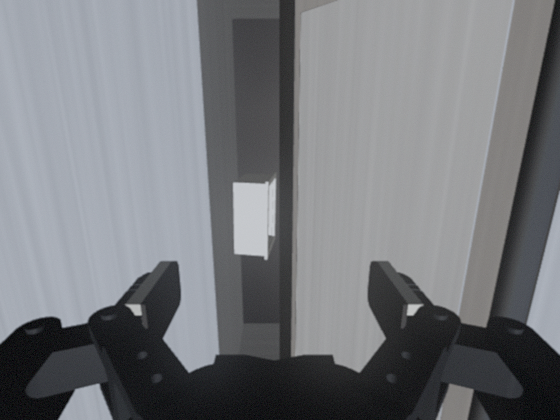

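The tub (255,215) is below the sill and on edge. I'll check its depth to see whether it rests on the pan.

Run:
```python
from h import *
T,o=tool(); s=snap("wrist"); w=world(s,T@s["mount"]); a=np.radians(9)
for r in(185,200,215,230,245,300):
  for c in(225,240,250,258,266,273,285):
    p=w[r,c]-[.5945,.005,0]; print((r,c),[int(1000*v) for v in(np.cos(a)*p[0]+np.sin(a)*p[1],-np.sin(a)*p[0]+np.cos(a)*p[1],p[2])],end=" ")
  print()
```

```text
(185, 225) [0, 19, 87] (185, 240) [6, 13, 59] (185, 250) [14, 14, 61] (185, 258) [19, 14, 60] (185, 266) [25, 14, 61] (185, 273) [30, 14, 64] (185, 285) [37, 24, 111] 
(200, 225) [0, 10, 90] (200, 240) [6, 2, 60] (200, 250) [13, 3, 61] (200, 258) [19, 3, 61] (200, 266) [25, 3, 61] (200, 273) [30, 3, 62] (200, 285) [37, 15, 111] 
(215, 225) [0, 1, 92] (215, 240) [6, -8, 60] (215, 250) [13, -8, 61] (215, 258) [19, -8, 61] (215, 266) [25, -7, 62] (215, 273) [30, -19, 23] (215, 285) [37, 6, 111] 
(230, 225) [0, -7, 96] (230, 240) [5, -20, 59] (230, 250) [13, -20, 60] (230, 258) [19, -20, 60] (230, 266) [25, -19, 62] (230, 273) [30, -33, 22] (230, 285) [37, -2, 112] 
(245, 225) [0, -16, 99] (245, 240) [5, -32, 60] (245, 250) [12, -32, 60] (245, 258) [19, -32, 61] (245, 266) [25, -31, 62] (245, 273) [30, -49, 19] (245, 285) [37, -11, 112] 
(300, 225) [0, -49, 110] (300, 240) [0, -97, 31] (300, 250) [8, -105, 20] (300, 258) [15, -106, 19] (300, 266) [23, -106, 17] (300, 273) [30, -106, 18] (300, 285) [38, -48, 111]
```

The tub stands on its side on the pan floor: top at 60 mm, floor at 20 mm, x about 5–28 mm. Now I withdraw straight back and then lift.

Call:
arm_command(motion=[{"slide": [-10,-1.6,0],"hand": 85.4,"rot": [0,0,0]},{"slide": [-15,-2.4,0],"hand": 85.4,"rot": [0,0,0]},{"slide": [-15,-2.4,0],"hand": 85.4,"rot": [0,0,0]},{"slide": [-15,-2.4,0],"hand": 85.4,"rot": [0,0,0]},{"slide": [-15,-2.4,0],"hand": 85.4,"rot": [0,0,0]},{"slide": [-15,-2.4,0],"hand": 85.4,"rot": [0,0,0]},{"slide": [-15,-2.4,0],"hand": 85.4,"rot": [0,0,0]},{"slide": [-10,-1.6,5],"hand": 85.4,"rot": [0,0,0]},{"slide": [0,0,30],"hand": 85.4,"rot": [0,0,0]},{"slide": [0,0,40],"hand": 85.4,"rot": [0,0,0]},{"slide": [0,0,40],"hand": 85.4,"rot": [0,0,0]},{"slide": [0,0,40],"hand": 85.4,"rot": [0,0,0]},{"slide": [0,0,0],"hand": 85.4,"rot": [0,0,0]},{"slide": [0,0,0],"hand": 85.4,"rot": [0,0,0]},{"slide": [0,0,0],"hand": 85.4,"rot": [0,0,0]}])

```text
clock: 8.82
tcp_pos: [0.5155, -0.0157, 0.2982]
eef_rot: [-2.042, -2.386, 0.002]
ft_force: [0.4, -0.4, 0.6]
grip_width: 0.0854
finger_force: 0.0
```

```bash
python3 look.py w6
python3 - <<'E'
from h import *
T,o=tool(); s=snap("wrist"); w=world(s,T@s["mount"]); a=np.radians(9.1); p=(w-[.5945,.005,0]).reshape(-1,3)
X=np.cos(a)*p[:,0]+np.sin(a)*p[:,1]; Y=-np.sin(a)*p[:,0]+np.cos(a)*p[:,1]
print([(int(x*1000),round(float(np.median(p[k,2])),3)) for x in np.arange(-.02,.12,.01) for k in[(abs(X-x)<.004)&(abs(Y-.05)<.01)] if k.sum()])
E
```

```text
8.825 [ 0.51550173 -0.01572384  0.29815396] [ 0.35628604 -0.42526857  0.57163539] 0.08539369846278638 8.881697285760056
ux,uy -0.08126759337139869 -0.008110647707515772
[(-20, 0.149), (-10, 0.149), (0, 0.149), (9, 0.154), (20, 0.158), (30, 0.162), (39, 0.165), (50, 0.169), (60, 0.173), (69, 0.177), (80, 0.181), (90, 0.184), (99, 0.187), (110, 0.193)]
```

View pics/w6.png

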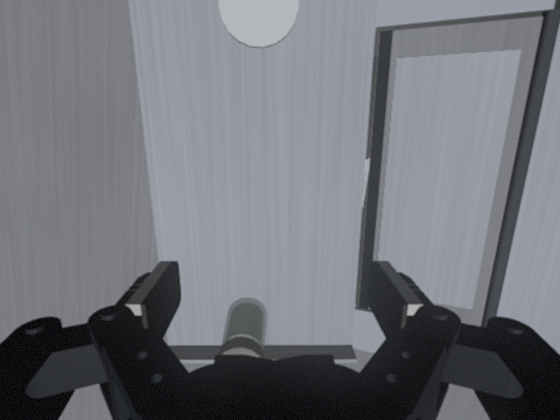

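The flap is shut and the shelf is clear, with the pot (258,10) and shaker (245,330) in place. A white sliver shows at (365,182) in the gap at the sill, so I'll check its height before handing in.

Run:
```python
from h import *
T,o=tool(); s=snap("wrist"); w=world(s,T@s["mount"]); a=np.radians(9.1)
for r in(165,175,182,190,200,230):
  for c in(360,363,365,367,370,376):
    p=w[r,c]-[.5945,.005,0]; print((r,c),[int(1000*v) for v in(np.cos(a)*p[0]+np.sin(a)*p[1],-np.sin(a)*p[0]+np.cos(a)*p[1],p[2])],s["image"][r,c].max(),end=" ")
  print()
```

```text
(165, 360) [-2, 19, 150] 160 (165, 363) [1, 19, 148] 162 (165, 365) [27, 7, 61] 178 (165, 367) [29, 7, 64] 178 (165, 370) [6, 19, 151] 75 (165, 376) [11, 20, 154] 63 
(175, 360) [-1, 10, 149] 162 (175, 363) [2, 9, 147] 166 (175, 365) [27, -4, 64] 174 (175, 367) [43, -12, 19] 151 (175, 370) [7, 10, 152] 63 (175, 376) [11, 11, 155] 66 
(182, 360) [0, 3, 148] 163 (182, 363) [26, -13, 61] 169 (182, 365) [28, -12, 64] 173 (182, 367) [5, 3, 151] 103 (182, 370) [7, 4, 152] 66 (182, 376) [12, 4, 154] 63 
(190, 360) [0, -4, 149] 164 (190, 363) [27, -22, 63] 162 (190, 365) [42, -32, 18] 138 (190, 367) [5, -3, 152] 84 (190, 370) [8, -3, 152] 68 (190, 376) [12, -2, 155] 66 
(200, 360) [0, -13, 150] 162 (200, 363) [40, -46, 20] 152 (200, 365) [43, -46, 18] 91 (200, 367) [6, -12, 152] 69 (200, 370) [8, -12, 153] 66 (200, 376) [13, -12, 155] 69 
(230, 360) [39, -90, 18] 120 (230, 363) [5, -43, 150] 91 (230, 365) [6, -42, 153] 69 (230, 367) [7, -41, 155] 68 (230, 370) [10, -42, 154] 68 (230, 376) [15, -41, 155] 132
```

The tub is still in the pan, with its top at 61–64 mm as before; the sliver is just it showing through the gap.

```bash
python3 -c "
from workcell import arm
print(arm.close_job())"
```

```text
the job is handed in; nothing more can be done
None
```

The tub was pushed into the bin with the flap held open, the flap shut again and the hand is clear; the job was handed in at about 9 s, but no verdict came back.

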